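# Tidy the wooden vehicles away over the roller track

### The job

Put every wooden toy vehicle that stands on the shelf into the tray while it waits at the left-hand loading end of the roller track, then roll the loaded tray along the rollers right up to the end stop without lifting it before it gets there. From there lift it off by its bow handle, set it down flat, vehicles and all, in the drawer of the little wooden chest, pulled open by its handle, and push the drawer fully shut. The orange dumper is not a wooden vehicle: leave it, the jar, the doll and the mug where they stand.

Things in the scene. Friction and masses are not known exactly. Their poses are not given: they have to be found in the camera images.
- track: Roller track, 430 x 148 mm, fixed. Origin: centre of its underside; x along the travel, from the loading end (robot's left) to the end stop (right, by the chest). Free level rollers, tops at z 41 mm; about 1 N rolls the tray. Side rails 53 mm high, inner faces at y +-66. End stop 80 mm high, inner face at x +205: the tray's origin is then at x +110. Lip at the loading end: 55 mm high, x -205.
- tray: Loose open plywood tray, 190 long (x) x 122 wide (y), 350 g, on the rollers at the loading end, its x along the track's. Origin: centre of its underside. Walls 26 mm high, 5 thick; floor 5 thick. A bow handle spans its middle (see tray_bar); a 6 mm divider below it, 50 mm high, parts it into bays at +x and -x; each takes two vehicles lying along x, side by side, centred at about x +-47, y +-33 mm.
- tray_bar (a point): Middle of the bar of the tray's rigid bow handle, 85 mm above the tray's underside. The bar runs along the tray's y over its full width, 12 mm thick (x), 14 mm high, on an upright at each end (y +-58 mm). Pinch it from above across its 12 mm.
- chest: Little wooden chest, 200 deep (x) x 270 wide (y) x 165 mm high, fixed to the shelf at the robot's right, front facing its -x. Origin: centre of its underside; the front of its carcass is at x -100 mm. One deep drawer. The opening behind the drawer front is 153 mm high under the top board.
- drawer (a joint): Travel of the drawer along the chest's -x: 0 shut, 0.19 m fully out, stays where it is left; about 1.5 N moves it. May start up to 15 mm open.
- drawer_handle (a point): Middle of the drawer's steel bar handle (bar along y, 100 mm long, about 10 mm thick, 35 mm in front of the drawer's face), 150 mm above the shelf, 15 mm below the chest's top; moves with the drawer. Pinch it from above, across x.
- drawer_in (a point): Centre of the drawer's inner floor, 20 mm above the shelf, axes as the chest's; moves with the drawer. Inside 162 (x) x 234 (y) mm, side and back walls 54 mm high above this floor, front panel top 155 mm above the shelf. The inside is clear of the chest only from 0.165 m of travel on. The tray goes in with its long side along y.
- bus: Bus. Plain wooden toy, 74 long (x, front to +x) x 38 wide (y) x 50 mm high, one full-length block; 90 g, low centre of mass; wheels do not turn. Origin: centre of its underside. Pinch its tall part across the 38 mm width, about 40 mm up. May be absent.
- lorry: Box lorry. Plain wooden toy, 74 long (x, front to +x) x 38 wide (y) x 50 mm high, a tall 50 mm long load box towards the rear (x -37 to +13 mm), low cab ahead; 90 g, low centre of mass; wheels do not turn. Origin: centre of its underside. Pinch its tall part across the 38 mm width, about 40 mm up. May be absent.
- van: Van. Plain wooden toy, 74 long (x, front to +x) x 38 wide (y) x 50 mm high, a tall 56 mm long body (x -37 to +19 mm), low bonnet ahead; 90 g, low centre of mass; wheels do not turn. Origin: centre of its underside. Pinch its tall part across the 38 mm width, about 40 mm up. May be absent.
- tractor: Tractor. Plain wooden toy, 74 long (x, front to +x) x 38 wide (y) x 50 mm high, a tall 36 mm long cab (x -28 to +8 mm), narrow low bonnet ahead, two big rear wheels; 90 g, low centre of mass; wheels do not turn. Origin: centre of its underside. Pinch its tall part across the 38 mm width, about 40 mm up. May be absent.
- dumper: Orange die-cast dumper with an open tipper bed, 86 x 42 x 50 mm, loose, standing among the wooden vehicles; stays out. Origin: centre of its underside.
- jar: Empty glass jar with a steel screw lid, 84 mm across, 130 mm high, loose, behind the track; leave alone. Origin: centre of its underside.
- doll: Turned wooden doll, 48 mm across, 84 mm high, loose, near the robot; not a vehicle, leave alone. Origin: centre of its underside.
- mug: White mug, 80 mm across, 90 mm high, loose, far right; leave alone. Origin: centre of its underside.
There are look-alikes about, which are no part of the job. What is shaped like the lorry but blue or red is not meant.

How it is judged:
By the outcome, as a careful person would: the job done as asked, in the order asked, and still so for the second after the job is handed in, with the robot touching nothing.
Of bus, lorry, van, tractor only 2 to 4 are there at a start; the rules pass over those that are not, and their reading is None.
At some moment in a run one of bus, lorry, van, tractor may be knocked a few centimetres aside while the robot is not near it.
Once in a run the grip may slacken for a moment while it holds something.
It also fails if it takes over 210 s, if anything falls off the work surface, if the arm or the gripper's body presses on something with over 40 N, if the wrist force passes 120 N, or if a joint passes its speed limit or range.

### The arm

A 6-joint arm with a two-finger parallel gripper is mounted at the origin on the work surface. World frame = base frame: x ahead of the robot, y to its left, z up, the work surface at z = 0. Lengths are in m, angles in rad, forces in N, time in s.
With the tool pointing down it reaches from about 0.35 to 0.875 m from the base axis. Payload 4.2 kg.
Tool frame: the origin (TCP) lies midway between the tips of the shut fingers; the grasp point (between the pads) lies 19 mm behind it; z points along the fingers, y is the line along which they close (so a half turn about z gives the same grasp; the last joint's range is limited). The gripper opens to 87 mm and grips with 3 to 60 N. Pads are 19 mm wide; open, the fingers measure 117 mm over their backs; the gripper's body (75 mm by 190 mm) begins 51 mm behind the grasp point.
Start: joints at [-0.884, 0.385, 0.008, 0, -1.194, -0.259], TCP at [0.259, -0.569, 0.223] pointing down, gripper open.
Joint ranges: [-3.14, 3.14], [-1.21, 2.06], [-1.07, 1.41], [-3.16, 2.05], [-2.99, -0.16], [-3.1, 3.1]. Speed limits (rad/s): [2.79, 2.79, 3.14, 3.14, 3.14, 3.14].

### API

Orientations are given as a unit quaternion [x, y, z, w].
In Python, from cell import * gives the robot as it stands. Calls block until the motion is done:
- reach(position, orientation): joint-space move of the TCP to a pose.
- move_l(position, frame=None, feed=0.15, contact_N=None): straight line of the TCP; frame=None keeps the orientation; feed is the mean speed in m/s. With contact_N (N) it stops when the force on the tool has changed by that much, and returns True; else False.
- move_joints(angles): joint-space move.
- command_gripper(opening, squeeze=None): finger opening in m; squeeze is the grip in N (None keeps the last); returns when the fingers have stopped.
- sleep(seconds).
- solve_ik(position, orientation): joint angles nearest the present ones, or None.
- get_state(): the state.
- camera(name): name is "side" or "top"; returns a dict with "pixels" (400x640x3 uint8, blue, green, red), "range_z" (400x640 float32, m along the optical axis (not along the pixel's ray), 0 where there is no reading), "mtx" (3x3 intrinsics, pixels), "k1" (the pictures are not rectified: a ray, as slopes to the right and down, at radius r is drawn at 1 + k1 r^2 times it, then the intrinsics apply), "T" (4x4, takes a point from camera to world coordinates). Camera axes: x right, y up, looking along -z (the intrinsics and any distortion apply to the point x, -y, -z); pixel columns grow to the right and rows downward; lengths in m; the calibration is good to about 2 mm. A picture is of the moment at which its call begins.
A pose or a line that the arm cannot do raises MotionError and nothing moves.
- close_job(): hands the job in; it is judged then, once.
Trained networks look in the newest picture that a camera, given by its name, has taken for a name from the list of things; names that differ only in an ending like _2 or _b are one class to them, and where a whole thing is asked for, a point or a joint stands for the part that bears it (a point fixed in the world has none). Each returns a list of dicts, best first, with "p" (0 to 1); they miss things now and then, are a little off and sometimes report something else, mostly with a low value. They report only what shows in the picture. A call takes as long as a camera call. They do not tell look-alikes from the thing itself.
- spot_in(camera, query): "position" ([column, row] in pixels, amid what is visible of it).
- cut_out(camera, query): "mask" (400x640 bool, what is visible of it) and "position" ([column, row] in pixels, amid what is visible of it).
- pinpoint(camera, query): "position" ([column, row] in pixels: a listed point, or the origin of a listed thing).
The state is a dict: "clock": time; "qpos": joint angles; "joint_velocities": joint speeds; "tau": joint torques, N m; "eef_pos": TCP position; "ee_rot": TCP orientation; "wrist_force": force on the tool from outside, world axes, zero at the start; "torque": the same for the moment, N m; "gripper_width": finger opening in m; "gripper_force": force on a finger pad.
Only numpy, scipy, OpenCV 4.12 (cv2) and the standard library are available. Lean on these libraries where they do the work, as an engineer would, in place of code of your own. Each camera call takes 0.05 s, during which the arm holds its last target. There are 200 camera calls.

## Working session

There is one attempt and no reset: what is moved stays moved. The work goes in short steps, each a Python script; the robot and the scene stay as the last script left them, time stands still between calls to the robot, and variables do not carry over. Pictures are saved under pics/ and viewed, at most 14 in all, crops included, and the job is handed in when it is done.

```bash
ls; mkdir -p pics
cat > h.py <<'E'
from cell import *
import numpy as np, cv2
from scipy.spatial.transform import Rotation as R
def undist(c,px):
    m=c["mtx"]; px=np.atleast_2d(np.asarray(px,float))
    d=np.array([c["k1"],0,0,0,0],float)
    return cv2.undistortPoints(px.reshape(-1,1,2),np.asarray(m,float),d,None,None,None).reshape(-1,2) if False else cv2.undistortPoints(px.reshape(-1,1,2),np.asarray(m,float),d).reshape(-1,2)
def rays(c,px):
    s=undist(c,px); v=np.c_[s[:,0],-s[:,1],-np.ones(len(s))]
    return v@c["T"][:3,:3].T, c["T"][:3,3]
def at_z(c,px,z):
    v,o=rays(c,px); return o+v*((z-o[2])/v[:,2])[:,None]
def cloud(c,mask=None):
    ok=c["range_z"]>0
    if mask is not None: ok&=mask
    r,cc=np.nonzero(ok); v,o=rays(c,np.c_[cc,r]); return o+v*c["range_z"][r,cc][:,None], np.c_[cc,r]
def down(yaw): # tool y (closing line) at angle yaw+90deg: tool x along yaw
    c,s=np.cos(yaw),np.sin(yaw)
    M=np.array([[c,s,0],[s,-c,0],[0,0,-1]]); return R.from_matrix(M).as_quat()
E
python3 - <<'E'
from h import *
s=get_state();print(s)
for n in("top","side"):
    c=camera(n); cv2.imwrite(f"pics/{n}0.png",c["pixels"]); print(n,c["mtx"],c["k1"],c["T"])
    for q in "track tray chest drawer_handle drawer_in tray_bar bus lorry van tractor dumper jar doll mug".split():
        f=pinpoint if n=="top" else spot_in
        print(n,q,[(np.round(d["position"]).tolist(),round(d["p"],2)) for d in f(n,q)])
E
```

```text
pics
{'clock': 0.0, 'qpos': array([-8.84392872e-01,  3.85545385e-01,  6.64674214e-03, -5.40052434e-04,
       -1.19399094e+00, -2.58616324e-01]), 'joint_velocities': array([ 0.00023123, -0.00137223,  0.00057206, -0.00119889, -0.00089058,
       -0.00011354]), 'tau': array([ 2.08616293e-04, -3.90668142e+01,  1.87411362e+01,  4.21991721e+00,
        1.08966592e-02, -1.98080729e-04]), 'eef_pos': array([ 0.25907658, -0.56811744,  0.22146844]), 'ee_rot': array([-2.12168864e-01,  9.77232426e-01,  1.04617191e-03, -2.52864822e-04]), 'wrist_force': array([-0.05594139,  0.27158595, -0.30059131]), 'torque': array([-0.02249396, -0.03688855,  0.02886095]), 'gripper_force': 0.0, 'gripper_width': 0.08733866404159635}
top [[372.37969288   0.         320.99307951]
 [  0.         372.37969288 201.86954731]
 [  0.           0.           1.        ]] -0.03009437979478848 [[ 0.01058335  0.99082767 -0.13471644  0.41746567]
 [-0.99993551  0.00993165 -0.00550867 -0.01642465]
 [-0.00412018  0.13476605  0.99086888  1.497071  ]
 [ 0.          0.          0.          1.        ]]
top track [([282.0, 213.0], 0.5
[... 761 characters left out ...]
17  0.84756691  0.53060732  0.81441434]
 [ 0.          0.          0.          1.        ]]
side track [([302.0, 230.0], 0.66)]
side tray [([263.0, 243.0], 0.98)]
side chest [([326.0, 161.0], 0.86)]
side drawer_handle [([346.0, 164.0], 0.6)]
side drawer_in [([344.0, 160.0], 0.6)]
side tray_bar [([264.0, 243.0], 0.88)]
side bus []
side lorry [([193.0, 325.0], 0.97), ([253.0, 335.0], 0.91), ([230.0, 300.0], 0.88), ([323.0, 160.0], 0.69), ([211.0, 357.0], 0.56)]
side van []
side tractor [([320.0, 274.0], 0.93)]
side dumper [([296.0, 298.0], 0.84), ([323.0, 158.0], 0.24)]
side jar [([264.0, 192.0], 0.81), ([346.0, 164.0], 0.4)]
side doll [([381.0, 216.0], 0.57)]
side mug [([411.0, 162.0], 0.84)]
```

Run:
```python
import cv2
a=cv2.imread("pics/top0.png")
cv2.imwrite("pics/top0c.png",cv2.resize(a[120:300,140:490],(800,411),interpolation=cv2.INTER_CUBIC))
a=cv2.imread("pics/side0.png")
cv2.imwrite("pics/side0c.png",cv2.resize(a[120:400,150:450],(640,597),interpolation=cv2.INTER_CUBIC))
```

```text
(no output)
```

View pics/top0c.png

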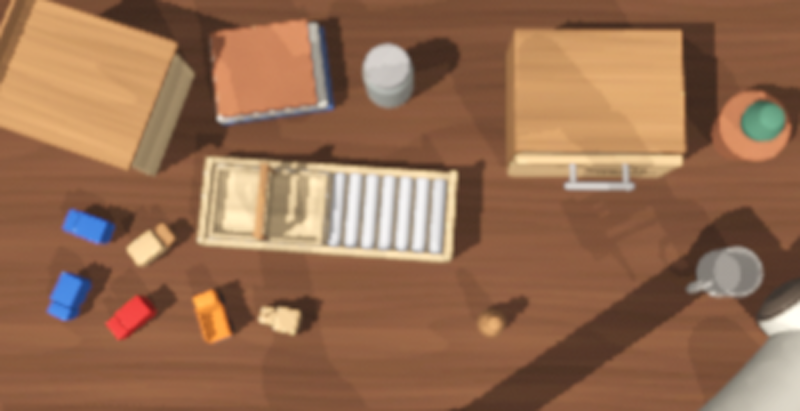

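View pics/side0c.png

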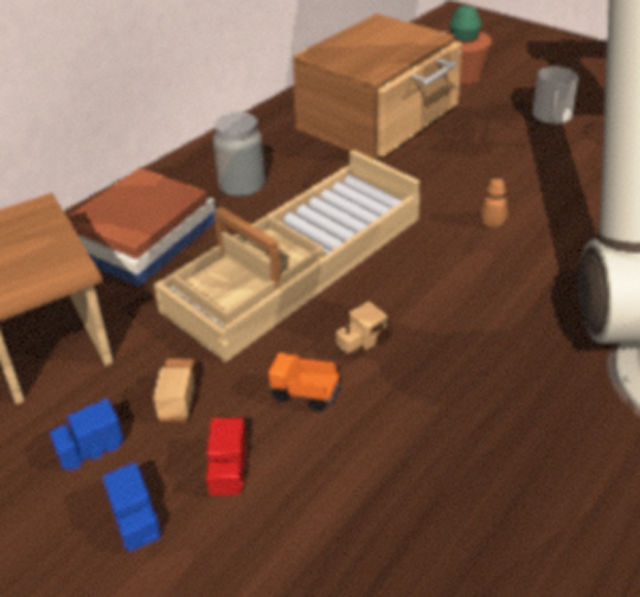

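The top crop shows five vehicle-shaped things plus the tractor:
- The plain lorry is at px (205,226) and is the only wood-coloured one.
- The blue look-alikes are at (178,219) and (170,249), and the red one is at (197,258).
- The dumper is at (233,257).
- The plain tractor is at (263,260), with its bonnet to the left.

The tray stands at the left end, and the drawer is nearly shut. I can't see a bus or a van. Next I'll measure the poses.

Run:
```python
from h import *
C={n:camera(n) for n in("top","side")}
P={n:cloud(C[n]) for n in C}
def around(ctr,r,z0,z1):
    o=[]
    for n in P:
        p=P[n][0]; p=p[(np.hypot(*(p[:,:2]-ctr).T)<r)&(p[:,2]>z0)&(p[:,2]<z1)]
        o.append(p)
        if len(p)>4: print("   ",n,len(p),cv2.minAreaRect((p[:,:2]*1000).astype(np.float32)),"z",np.percentile(p[:,2],[5,50,95]).round(4))
    return np.vstack(o)
p,_=P["top"]; print("table z",np.median(p[np.abs(p[:,2])<.02][:,2]),np.median(P["side"][0][np.abs(P["side"][0][:,2])<.02][:,2]))
for n,px in dict(lorry=(205,226),tractor=(264,260),dumper=(233,257)).items():
    g=at_z(C["top"],px,.03)[0]; print(n,g)
    for z0,z1 in((.015,.06),(.044,.06)):
        q=around(g[:2],.055,z0,z1); print("  both",cv2.minAreaRect((q[:,:2]*1000).astype(np.float32)),q[:,:2].mean(0))
cc=C["top"]
print("track corners @53mm", at_z(cc,[(140+x/2.286,120+y/2.286) for x,y in((204,158),(458,170),(450,259),(199,244))],.055))
print("bar",at_z(cc,[(252,208)],.085+.041)); print("drawer handle",at_z(cc,[(402,200)],.15))
print("chest corners",at_z(cc,[(140+x/2.286,120+y/2.286) for x,y in((513,31),(683,31),(683,155),(513,155))],.165))
for n,z0,z1 in(("jar",.11,.14),("doll",.03,.09),("mug",.08,.1)):
    px=dict(jar=(309,152),doll=(354,260),mug=(460,239))[n]; print(n,at_z(cc,px,z0))
    around(at_z(cc,px,z0)[0][:2],.05,z0,z1)
print("chest top");around(np.array([.55,-.36]),.2,.158,.172)
print("handle");around(at_z(cc,[(402,200)],.15)[0][:2],.06,.14,.1575)
print("bar");around(at_z(cc,[(252,208)],.126)[0][:2],.1,.11,.14)
```

```text
table z 0.00048977479165635 -0.0008443795166507839
lorry [0.51593153 0.44983873 0.03      ]
    top 228 ((515.38427734375, 443.2163391113281), (41.136878967285156, 74.83441162109375), 39.52773666381836) z [0.0218 0.0462 0.0545]
    side 420 ((510.9531555175781, 446.9184265136719), (39.19361877441406, 75.84040832519531), 39.47148132324219) z [0.0192 0.0442 0.0512]
  both ((512.9857788085938, 444.8534851074219), (41.260135650634766, 80.75810241699219), 40.98265838623047) [0.50577154 0.44932397]
    top 132 ((513.4442749023438, 444.0172424316406), (39.28526306152344, 71.13519287109375), 39.02585220336914) z [0.0451 0.0495 0.0553]
    side 211 ((503.75616455078125, 455.4223937988281), (37.91962432861328, 51.703819274902344), 37.636688232421875) z [0.0455 0.0489 0.0519]
  both ((511.7457580566406, 446.1128234863281), (39.28526306152344, 76.53019714355469), 39.02585220336914) [0.50411478 0.45439738]
tractor [0.38583728 0.21164721 0.03      ]
    top 170 ((390.096923828125, 213.7128448486328), (74.01620483398438, 38.349769592285156), 77.89744567871094) z [0.0192 0.0464 0.0531]
    side 352 
[... 3070 characters left out ...]

    side 452 ((698.3670043945312, -313.6457214355469), (97.44318389892578, 241.0734405517578), 2.2366385459899902) z [0.1611 0.1642 0.1668]
handle
    top 187 ((629.017578125, -302.6792297363281), (107.13240814208984, 52.19578170776367), 89.2430191040039) z [0.1487 0.1539 0.157 ]
    side 150 ((630.2144165039062, -300.5815124511719), (62.31357955932617, 108.25837707519531), 0.9182530045509338) z [0.1442 0.1526 0.1565]
bar
    top 135 ((581.4427490234375, 238.3722686767578), (13.466063499450684, 119.7709732055664), 86.41748046875) z [0.12   0.1323 0.1375]
    side 219 ((578.31298828125, 243.47134399414062), (15.511350631713867, 124.95125579833984), 86.11266326904297) z [0.1163 0.1301 0.134 ]
```

```bash
cat >> h.py <<'E'
def best(pos,yaw):
    "reach pose pointing down, choosing the half turn with the smaller last joint"
    o=[]
    for y in(yaw,yaw+np.pi):
        q=solve_ik(list(pos),down(y).tolist())
        if q is not None: o.append((abs(q[5]),y))
    return down(min(o)[1]).tolist()
def go(pos,yaw):
    q=best(pos,yaw); reach(list(map(float,pos)),q); return q
def st(*a):
    s=get_state(); print(*a,"t%.1f"%s["clock"],"tcp",s["eef_pos"].round(4),"w%.4f"%s["gripper_width"],"gf%.1f"%s["gripper_force"],"F",s["wrist_force"].round(1))
    return s
def rect(c,ctr,r,z0,z1):
    p,_=cloud(c); p=p[(np.hypot(*(p[:,:2]-ctr).T)<r)&(p[:,2]>z0)&(p[:,2]<z1)]
    if len(p)<10: return None
    (x,y),(w,h),a=cv2.minAreaRect((p[:,:2]*1000).astype(np.float32))
    if w<h: a+=90; w,h=h,w
    return np.array([x/1000,y/1000,np.radians(a),w,h]),len(p)
def vehicle(ctr,yaw0):
    "mean box pose over both cameras; yaw nearest yaw0"
    o=[]
    for n in("top","side"):
        t=rect(camera(n),np.array(ctr),.055,.015,.06)
        if t is None: continue
        v=t[0]; v[2]=yaw0+(v[2]-yaw0+np.pi/2)%np.pi-np.pi/2; print("  ",n,v.round(4)); o.append(v)
    return np.mean(o,0)
E
cat > pick1.py <<'E'
from h import *
# look with arm out of the way over the left part? first re-measure from start pose
v=vehicle((.387,.217),np.radians(79)); print("tractor",v)
g=v[:2]-.010*np.array([np.cos(v[2]),np.sin(v[2])]); print("grasp",g)
command_gripper(.075,20)
q=go([g[0],g[1],.16],v[2]); st()
for n in("top","side"):
    c=camera(n); cv2.imwrite(f"pics/{n}1.png",c["pixels"])
    for k in("bus","van","lorry","tractor"): print(n,k,[(np.round(d["position"]).tolist(),round(d["p"],2)) for d in spot_in(n,k)])
# track: rails band and tray bar
c=camera("top"); p,_=cloud(c)
E
python3 pick1.py
python3 - <<'E'
import cv2
a=cv2.imread("pics/top1.png");b=cv2.imread("pics/side1.png")
cv2.imwrite("pics/top1f.png",a)
E
```

```text
top [ 0.3898  0.213   1.3844 72.9113 37.9682]
   side [ 0.3871  0.2204  1.3658 73.1189 39.3584]
tractor [ 0.3884245   0.21670304  1.37507682 73.01507568 38.66328621]
grasp [0.38647978 0.20689396]
t5.0 tcp [0.3868 0.2066 0.16  ] w0.0749 gf0.0 F [ 1.3  0.4 -0.7]
top bus [([261.0, 209.0], 0.69), ([202.0, 225.0], 0.3)]
top van [([399.0, 195.0], 0.33)]
top lorry [([169.0, 253.0], 0.83), ([203.0, 226.0], 0.81), ([181.0, 220.0], 0.71), ([194.0, 260.0], 0.59)]
top tractor []
side bus [([381.0, 216.0], 0.56)]
side van []
side lorry [([210.0, 356.0], 0.98), ([230.0, 304.0], 0.85), ([254.0, 335.0], 0.8), ([194.0, 324.0], 0.58)]
side tractor [([318.0, 275.0], 0.57)]
```

View pics/top1f.png

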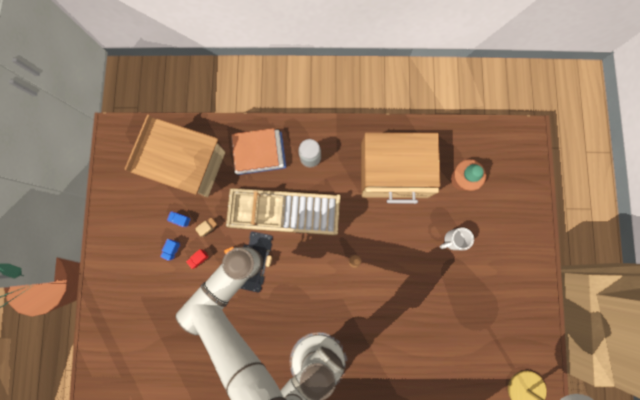

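The whole top view confirms that only the lorry at (205,226) and the tractor (now under the gripper) are wooden vehicles. Next I'll fit the track and tray, check the space under the side table, and pick the tractor.

Run:
```python
from h import *
for n in("top","side"):
    c=camera(n)
    for lab,ctr,r,z0,z1 in(("track",(.577,.14),.25,.047,.059),("tray",(.58,.24),.125,.06,.071),("bar",(.58,.24),.09,.115,.14),("stool",(.75,.55),.2,.06,.3)):
        t=rect(c,np.array(ctr),r,z0,z1)
        if t: print(n,lab,t[0].round(4),"yaw deg",np.degrees(t[0][2]).round(2),t[1])
    p,_=cloud(c)
    u=p[(p[:,0]>.58)&(p[:,0]<.9)&(p[:,1]>.38)&(p[:,1]<.8)&(p[:,2]>.015)&(p[:,2]<.055)]; print(n,"under stool",len(u),u.mean(0) if len(u) else "")
    # obstacles in lorry gripper body footprint
    g=np.array([.5055,.4543]); d=p[:,:2]-g; a=np.array([np.cos(.69),np.sin(.69)]); b=np.array([-a[1],a[0]])
    k=(abs(d@a)<.11)&(abs(d@b)<.055)&(p[:,2]>.06)&(p[:,2]<.3); print(" obst",k.sum(),p[k].max(0) if k.any() else "")
# pick tractor
s=get_state(); x,y,_=s["eef_pos"]
hit=move_l([x,y,.024],feed=.08,contact_N=8); st("down",hit)
command_gripper(0.0,25); st("gripped")
move_l([x,y,.17],feed=.12); st("lifted")
```

```text
top track [5.998000e-01 1.694000e-01 2.037000e+00 4.604102e+02 3.941890e+02] yaw deg 116.71 1193
top tray [  0.5879   0.2471   1.4918 209.2971 136.1923] yaw deg 85.48 211
top bar [  0.5817   0.2383   3.0775 120.243   13.5269] yaw deg 176.33 134
top stool [  0.7696   0.5435   1.2513 277.6126 221.4572] yaw deg 71.69 4729
top under stool 171 [0.72886293 0.42607087 0.03483316]
 obst 0 
side track [5.802000e-01 1.730000e-01 1.880500e+00 4.127852e+02 3.968581e+02] yaw deg 107.75 1194
side tray [  0.5792   0.2422   1.5046 194.4694 126.202 ] yaw deg 86.21 425
side bar [  0.5801   0.2435   3.0881 125.3253  15.9751] yaw deg 176.94 209
side stool [  0.7698   0.546    1.2534 271.1186 227.0443] yaw deg 71.81 6558
side under stool 247 [0.69886582 0.56903392 0.03432544]
 obst 0 
down False t7.5 tcp [0.3867 0.2071 0.0244] w0.0748 gf0.0 F [-0.1  0.4 -0.3]
gripped t8.2 tcp [0.3864 0.2069 0.024 ] w0.0379 gf25.0 F [-0.5 -0.7  0.1]
lifted t9.6 tcp [0.386  0.2065 0.1693] w0.0380 gf25.0 F [ 0.3 -0.  -0.9]
```

```bash
cat >> h.py <<'E'
TY=np.radians(-93.5); TRAY=np.array([.5805,.2405])
TX=np.array([np.cos(TY),np.sin(TY)]); TYd=np.array([-TX[1],TX[0]])
def turned(d):
    return (R.from_euler("z",d)*R.from_quat(get_state()["ee_rot"])).as_quat().tolist()
def place(tx,ty,veh_yaw,target_yaw):
    "put the held vehicle (grasp point at tray tx,ty) down in the tray"
    g=TRAY+tx*TX+ty*TYd; d=(target_yaw-veh_yaw+np.pi)%(2*np.pi)-np.pi
    reach([g[0],g[1],.19],turned(d)); s=st("above")
    if s["gripper_width"]<.03: raise SystemExit("lost")
    move_l([g[0],g[1],.09],feed=.12); st("low")
    h=move_l([g[0],g[1],.064],feed=.03,contact_N=3); st("put",h)
    command_gripper(.052); move_l([g[0],g[1],.20],feed=.12); st("released")
E
python3 - <<'E'
from h import *
place(.058,0,np.radians(78.8),TY+np.pi)
v=vehicle((.513,.445),np.radians(-50.5)); print("lorry",v)
for n in("top","side"):
    c=camera(n); print(rect(c,np.array([.578,.193]),.06,.075,.105))
    cv2.imwrite(f"pics/{n}2.png",c["pixels"])
a=cv2.imread("pics/side2.png")[170:400,150:400]
b=cv2.imread("pics/top2.png")[170:290,140:360]
cv2.imwrite("pics/2.png",np.hstack([cv2.resize(a,(435,400),interpolation=2),cv2.resize(b,(365,400),interpolation=2)]))
E
```

```text
above t10.4 tcp [0.5763 0.1823 0.1888] w0.0379 gf25.0 F [-0.4  0.2 -1.1]
low t11.4 tcp [0.5775 0.1831 0.091 ] w0.0380 gf25.0 F [-0.2  0.2 -0.9]
put True t12.1 tcp [0.5768 0.1824 0.0699] w0.0375 gf25.0 F [-1.2 -1.   4.1]
released t13.9 tcp [0.5764 0.1824 0.199 ] w0.0519 gf0.0 F [-0.2 -0.5  0.2]
   side [ 0.5112  0.4464 -0.888  74.4788 38.9757]
lorry [ 0.51120056  0.44635678 -0.88795377 74.47881317 38.97571564]
(array([ 0.58241418,  0.19478191,  1.39936532, 77.07174683, 34.66445923]), 50)
(array([ 0.58037274,  0.20680016,  1.53814597, 81.66824341, 67.5884552 ]), 227)
```

View pics/2.png

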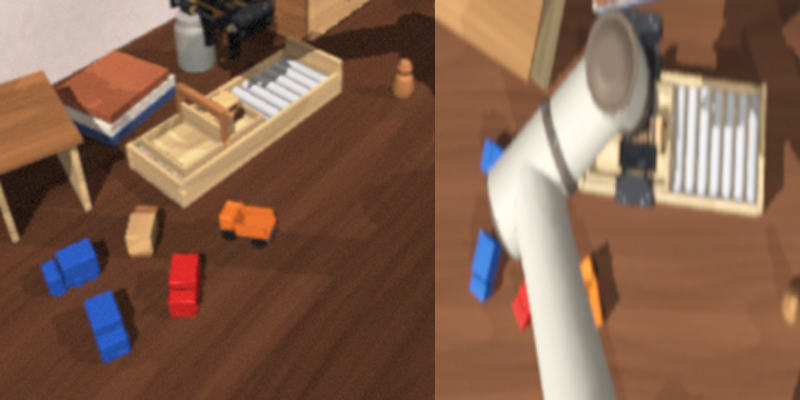

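The crop shows the tractor standing in the right-hand bay. The plain lorry, at about (142,230) in it, hasn't moved and has its dark cab top facing away. The blue and red look-alikes are beside it. Now the lorry.

Run:
```python
from h import *
yaw=np.radians(-50.5); x,y=.5052,.4543
command_gripper(.075,25)
go([x,y,.17],yaw); c=camera("side"); t=rect(c,np.array([.513,.445]),.055,.015,.048); print(t)
move_l([x,y,.024],feed=.08,contact_N=8); st("down")
command_gripper(0.0,25); s=st("gripped"); 
if s["gripper_width"]<.03: raise SystemExit
move_l([x,y,.19],feed=.12); st("lifted")
place(-.060,0,yaw,TY)
s=get_state()["eef_pos"]; move_l([s[0],s[1],.3],feed=.2)
reach([.40,-.02,.30],best([.40,-.02,.30],TY))
for n in("top","side"): 
    c=camera(n); cv2.imwrite(f"pics/{n}3.png",c["pixels"])
    for lab,ctr,r,z0,z1 in(("bar",(.58,.24),.09,.118,.14),("tractor",(.575,.188),.04,.075,.105),("lorry",(.584,.294),.045,.075,.105)): print(n,lab,rect(c,np.array(ctr),r,z0,z1))
a=cv2.imread("pics/side3.png")[160:310,190:390]
b=cv2.imread("pics/top3.png")[170:290,140:360]
cv2.imwrite("pics/3.png",np.hstack([cv2.resize(a,(420,400),interpolation=2),cv2.resize(b,(380,400),interpolation=2)]))
```

```text
(array([ 0.51192212,  0.44581427,  2.25071713, 75.6047821 , 39.78229523]), 280)
down t17.9 tcp [0.5054 0.4545 0.0245] w0.0751 gf0.0 F [ 0.3 -0.7  0.1]
gripped t18.6 tcp [0.5053 0.4545 0.0241] w0.0378 gf25.0 F [ 0.9 -0.7  0.5]
lifted t20.2 tcp [0.5049 0.4539 0.1889] w0.0377 gf25.0 F [-0.1 -1.1 -1.4]
above t20.9 tcp [0.5842 0.3001 0.1896] w0.0376 gf25.0 F [ 0.   0.4 -0.6]
low t21.9 tcp [0.5847 0.301  0.091 ] w0.0376 gf25.0 F [ 0.   0.1 -1.5]
put True t22.5 tcp [0.584  0.3002 0.0699] w0.0380 gf25.0 F [-0.7 -0.4  4.5]
released t24.4 tcp [0.5837 0.3001 0.1989] w0.0523 gf0.0 F [-0.2  0.4 -0.2]
top bar (array([  0.58145398,   0.23847801,   3.08092704, 120.03462982,
        14.82514954]), 133)
top tractor (array([ 0.57914996,  0.19179919,  1.48285102, 67.85432434, 37.59659195]), 154)
top lorry (array([ 0.58449304,  0.28846219,  1.49450315, 66.06575012, 38.35608673]), 178)
side bar (array([  0.5785589 ,   0.2432653 ,   3.08521233, 123.7228775 ,
        15.5884409 ]), 200)
side tractor (array([ 0.57556549,  0.19687604,  1.53770189, 59.29352188, 40.562397  ]), 145)
side lorry (array([ 0.57994098,  0.28982614,  1.46485152, 76.10679626, 42.81719208]), 296)
```

View pics/3.png

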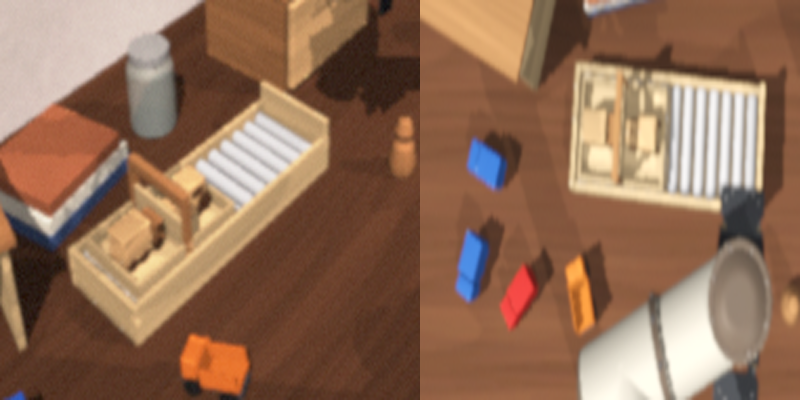

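Both vehicles stand level in their bays, in the middle of the picture on either side of the bar. Next I'll straddle the bar with the fingers and push the tray gently to the end stop.

Run:
```python
from h import *
command_gripper(.028,30)
go([*TRAY,.18],TY+np.pi/2) if False else None
# closing line must lie along track x -> tool x along track y
q=best([*TRAY,.19],TY+np.pi/2); reach([*map(float,TRAY),.19],q); st()
h=move_l([*TRAY,.108],feed=.06,contact_N=4); st("astride",h)
if h: raise SystemExit
e=TRAY+.19*TX; h=move_l([*e,.108],feed=.06,contact_N=6); st("rolled",h)
if not h:
    e=TRAY+.25*TX; h=move_l([*e,.108],feed=.025,contact_N=4); st("stop",h)
c=camera("side"); cv2.imwrite("pics/side4.png",c["pixels"]); t=camera("top"); cv2.imwrite("pics/top4.png",t["pixels"])
```

```text
t28.5 tcp [0.5805 0.2401 0.1905] w0.0281 gf0.0 F [ 0.9  0.8 -1. ]
astride False t30.0 tcp [0.5808 0.2406 0.1085] w0.0282 gf0.0 F [ 0.3 -0.1  0.1]
rolled False t33.3 tcp [0.5688 0.0509 0.1079] w0.0281 gf0.2 F [ 0.2  1.2 -0.1]
stop True t34.5 tcp [0.5669 0.0254 0.1077] w0.0281 gf0.8 F [-0.6  1.6  0.7]
```

Run:
```python
from h import *
for i in range(3):
    e=TRAY+.245*TX; h=move_l([*e,.108],feed=.015,contact_N=7); s=st("stop",h)
    sleep(.3); st("settled")
    if h and s["eef_pos"][1]<.018: break
s=get_state()["eef_pos"]; 
print("travel",(s[:2]-TRAY)@TX)
for n in("side","top"):
    c=camera(n); cv2.imwrite(f"pics/{n}5.png",c["pixels"]); print(n,rect(c,np.array([.567,.02]),.085,.118,.14))
a=cv2.imread("pics/side5.png")[130:310,230:430]
cv2.imwrite("pics/5.png",cv2.resize(a,(600,540),interpolation=2))
```

```text
stop True t35.1 tcp [0.5665 0.0254 0.1068] w0.0277 gf0.4 F [0.4 1.1 0.8]
settled t35.4 tcp [0.5663 0.0255 0.1064] w0.0279 gf0.0 F [-0.6  0.8  0.2]
stop True t35.9 tcp [0.5662 0.0255 0.1061] w0.0280 gf0.5 F [0.3 0.8 1. ]
settled t36.2 tcp [0.5659 0.0255 0.1056] w0.0282 gf0.5 F [0.8 1.3 0.2]
stop True t36.7 tcp [0.5657 0.0256 0.1053] w0.0282 gf0.4 F [0.1 1.1 1. ]
settled t37.0 tcp [0.5656 0.0256 0.1048] w0.0280 gf0.0 F [ 0.7 -0.2  0.4]
travel 0.2153888798780443
side (array([5.47410583e-01, 3.72983093e-02, 2.51922449e+00, 7.85020447e+01,
       5.36419525e+01]), 150)
top (array([5.24026184e-01, 3.61941833e-02, 1.68204859e-02, 2.96832104e+01,
       1.12622976e+01]), 30)
```

View pics/5.png

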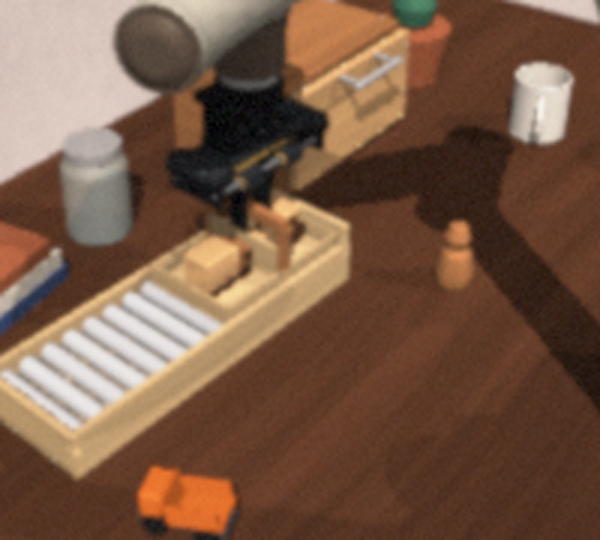

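Run:
```python
from h import *
s=get_state()["eef_pos"]; move_l([s[0],s[1],.2],feed=.15)
reach([.42,.25,.30],best([.42,.25,.30],TY))
for n in("side","top"):
    c=camera(n); cv2.imwrite(f"pics/{n}6.png",c["pixels"])
    p,_=cloud(c); print(n,"bar",rect(c,np.array([.567,.03]),.085,.118,.145))
    for lab,z0,z1 in(("stop>.072",.072,.09),("traywall",.06,.071)):
        d=p[:,:2]-TRAY; X=d@TX; Y=d@TYd
        k=(abs(Y)<.06)&((abs(Y)>.025)|(z0>.07))&(X>.24)&(X<.36)&(p[:,2]>z0)&(p[:,2]<z1)
        print(lab,k.sum(),np.percentile(X[k],[2,25,50,75,98]).round(4) if k.any() else "")
a=cv2.imread("pics/top6.png")[180:245,280:360]
cv2.imwrite("pics/6.png",cv2.resize(a,(640,520),interpolation=2))
```

```text
side bar (array([5.62664551e-01, 3.48448563e-02, 3.07636651e+00, 1.20502769e+02,
       1.54095440e+01]), 106)
stop>.072 96 [0.2428 0.3008 0.3041 0.3061 0.3119]
traywall 46 [0.2424 0.2944 0.2992 0.3016 0.306 ]
top bar (array([5.69107056e-01, 3.30120239e-02, 3.08975542e+00, 1.20021820e+02,
       1.25727081e+01]), 114)
stop>.072 110 [0.2409 0.3027 0.3058 0.3093 0.3123]
traywall 47 [0.2424 0.2752 0.2924 0.2997 0.3024]
```

View pics/6.png

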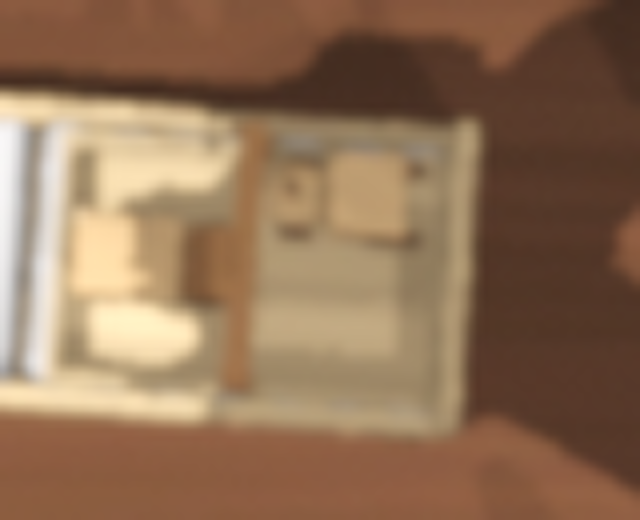

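The tray's leading wall is against the end stop: both edges lie at 0.30 m along the track. The tractor has been knocked to the side of its bay, at crop (330,190), but still stands in the tray. The lorry is central. Next I'll measure the handle and pull the drawer.

Run:
```python
from h import *
H=[]
for n in("side","top"):
    c=camera(n); p,_=cloud(c)
    k=(p[:,0]>.57)&(p[:,0]<.625)&(abs(p[:,1]+.305)<.075)&(p[:,2]>.142)&(p[:,2]<.162)
    q=p[k]; print(n,k.sum(),q.mean(0),cv2.minAreaRect((q[:,:2]*1000).astype(np.float32)))
    k=(abs(p[:,1]+.305)<.1)&(p[:,0]<.68)&(p[:,0]>.62)&(p[:,2]>.16)&(p[:,2]<.17); print("  carcass front x",np.percentile(p[k][:,0],[2,10]),"face",end=" ")
    k=(abs(p[:,1]+.305)<.1)&(p[:,0]<.68)&(p[:,0]>.62)&(p[:,2]>.05)&(p[:,2]<.12); print(np.median(p[k][:,0]),k.sum())
    k=(p[:,2]>.159)&(p[:,2]<.172)&(p[:,0]>.6)&(p[:,0]<.95)&(p[:,1]<-.1)&(p[:,1]>-.5); r=cv2.minAreaRect((p[k][:,:2]*1000).astype(np.float32)); print("  chest",r)
```

```text
side 60 [ 0.60529044 -0.2951259   0.1515684 ] ((611.0342407226562, -296.43536376953125), (104.84078216552734, 25.713109970092773), 89.43195343017578)
  carcass front x [0.65804331 0.65930483] face 0.6407581528694719 288
  chest ((742.4500732421875, -302.6536865234375), (172.6112060546875, 277.1824035644531), 0.7002025842666626)
top 102 [ 0.60944661 -0.30294989  0.15486346] ((613.3305053710938, -301.75909423828125), (22.25926971435547, 105.62952423095703), 0.45617130398750305)
  carcass front x [0.6493588  0.66281398] face 0.6434477597595193 138
  chest ((733.546630859375, -303.8037109375), (271.3057861328125, 257.82769775390625), 89.70654296875)
```

Run:
```python
from h import *
x,y=.606,-.300; cy=np.radians(.6); d=-np.array([np.cos(cy),np.sin(cy)])
reach([.42,0.,.30],get_state()["ee_rot"].tolist())
command_gripper(.028,30)
go([x,y,.24],np.pi/2+cy)
h=move_l([x,y,.134],feed=.06,contact_N=5); st("at handle",h)
if h: raise SystemExit
command_gripper(0,30); s=st("pinched"); p0=s["eef_pos"]
if s["gripper_width"]<.006: raise SystemExit
e=p0[:2]+.170*d; h=move_l([*e,.134],feed=.07,contact_N=15); st("pulled",h)
if not h:
    e=p0[:2]+.21*d; h=move_l([*e,.134],feed=.03,contact_N=10); s=st("end",h)
command_gripper(.03); s=st("rel")["eef_pos"]
print("pulled",(s-p0)[:2])
move_l([s[0],s[1],.26],feed=.15); st()
reach([.40,0.12,.32],best([.40,.12,.32],TY))
H=[]
for n in("side","top"):
    c=camera(n); cv2.imwrite(f"pics/{n}7.png",c["pixels"]); p,_=cloud(c)
    k=(p[:,0]>.36)&(p[:,0]<.445)&(abs(p[:,1]+.305)<.075)&(p[:,2]>.142)&(p[:,2]<.162); print(n,"handle",p[k].mean(0),k.sum())
    k=(p[:,0]>.44)&(p[:,0]<.66)&(p[:,1]<-.14)&(p[:,1]>-.46)&(p[:,2]>.062)&(p[:,2]<.09); print("  walls",cv2.minAreaRect((p[k][:,:2]*1000).astype(np.float32)))
    k=(p[:,0]>.44)&(p[:,0]<.66)&(p[:,1]<-.14)&(p[:,1]>-.46)&(p[:,2]>.010)&(p[:,2]<.03); print("  floor",cv2.minAreaRect((p[k][:,:2]*1000).astype(np.float32)),np.median(p[k],0))
    print("  in",[(at_z(c,[d["position"]],.02).round(3).tolist(),d["p"]) for d in pinpoint(n,"drawer_in")], "bar",rect(c,np.array([.567,.03]),.085,.118,.145))
a=cv2.imread("pics/side7.png")[110:290,230:450]; b=cv2.imread("pics/top7.png")[120:300,280:480]
cv2.imwrite("pics/7.png",np.hstack([cv2.resize(a,(410,400),interpolation=2),cv2.resize(b,(390,400),interpolation=2)]))
```

```text
at handle False t44.3 tcp [ 0.6062 -0.3001  0.1344] w0.0282 gf0.0 F [0.5 0.7 0.6]
pinched t44.8 tcp [ 0.6061 -0.3     0.1341] w0.0099 gf30.0 F [ 0.1  0.4 -0.2]
pulled False t47.4 tcp [ 0.4343 -0.3     0.134 ] w0.0099 gf30.0 F [0.1 9.9 3.9]
end True t48.1 tcp [ 0.421  -0.2998  0.134 ] w0.0100 gf30.0 F [1.  0.9 2.5]
rel t48.8 tcp [ 0.4222 -0.2994  0.1335] w0.0303 gf0.0 F [ 0.1 -1.2 -0.2]
pulled [-0.18396983  0.00058008]
t49.8 tcp [ 0.4216 -0.2991  0.2589] w0.0298 gf0.0 F [ 0.6  0.3 -0.2]
side handle [ 0.42158432 -0.29712291  0.15199251] 73
  walls ((554.5300903320312, -299.55419921875), (266.95501708984375, 206.20831298828125), 89.23808288574219)
  floor ((556.9246826171875, -298.95465087890625), (207.52001953125, 271.3501281738281), 0.30628788471221924) [ 0.58538388 -0.29378697  0.0200328 ]
  in [([[0.543, -0.303, 0.02]], 0.93)] bar (array([5.66021545e-01, 3.49088249e-02, 3.09041282e+00, 1.21778961e+02,
       1.62416248e+01]), 168)
top handle [ 0.42454612 -0.30277262  0.15493187] 110
  walls ((549.4205322265625, -298.2026672363281), (257.4346923828125, 181.9536895751953), 89.89864349365234)
  floor ((551.8547973632812, -286.69512939453125), (192.6519775390625, 296.069091796875), 1.4015789031982422) [ 0.55573165 -0.30721722  0.02095788]
  in [([[0.555, -0.304, 0.02]], 0.72), ([[0.414, -0.331, 0.02]], 0.31)] bar (array([5.69079163e-01, 3.29916000e-02, 3.08652248e+00, 1.20282837e+02,
       1.24973497e+01]), 114)
```

View pics/7.png

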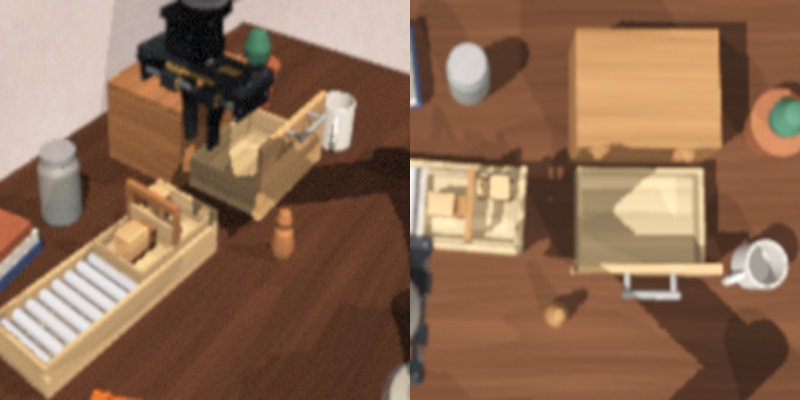

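The drawer is fully out, its inner centre is at about (0.549, -0.300), and the tray hasn't moved. Now I'll lift the tray by its bar and set it in the drawer.

Run:
```python
from h import *
b=np.array([.5677,.0338])
command_gripper(.04,55)
q=best([*b,.19],TY+np.pi/2); reach([*b,.19],q)
h=move_l([*b,.108],feed=.07,contact_N=4); st("on bar",h)
if h: raise SystemExit
command_gripper(0,55); s=st("pinched"); p=s["eef_pos"]
if s["gripper_width"]<.009: raise SystemExit
move_l([p[0],p[1],.118],feed=.04); sleep(.3); st("lift1")
move_l([p[0],p[1],.178],feed=.10); s=st("lifted")
if s["gripper_width"]<.009: raise SystemExit
o=turned(np.radians(4.1))
move_l([.549,-.300,.178],o,feed=.15); s=st("over")
for n in("side","top"):
    c=camera(n); cv2.imwrite(f"pics/{n}8.png",c["pixels"])
a=cv2.imread("pics/side8.png")[110:290,230:450]; b=cv2.imread("pics/top8.png")[120:300,280:480]
cv2.imwrite("pics/8.png",np.hstack([cv2.resize(a,(410,400),interpolation=2),cv2.resize(b,(390,400),interpolation=2)]))
```

```text
on bar False t55.0 tcp [0.5681 0.0339 0.1086] w0.0401 gf0.0 F [ 0.3  0.6 -1. ]
pinched t55.7 tcp [0.5677 0.0338 0.1081] w0.0112 gf55.0 F [-0.5  0.5  0.2]
lift1 t56.4 tcp [0.5675 0.0337 0.1177] w0.0117 gf55.0 F [-0.3  0.9 -6. ]
lifted t57.1 tcp [0.567  0.0337 0.1772] w0.0113 gf55.0 F [ 1.1 -0.2 -6.1]
over t59.5 tcp [ 0.5491 -0.2994  0.1781] w0.0113 gf55.0 F [-0.4  0.8 -6.4]
```

View pics/8.png

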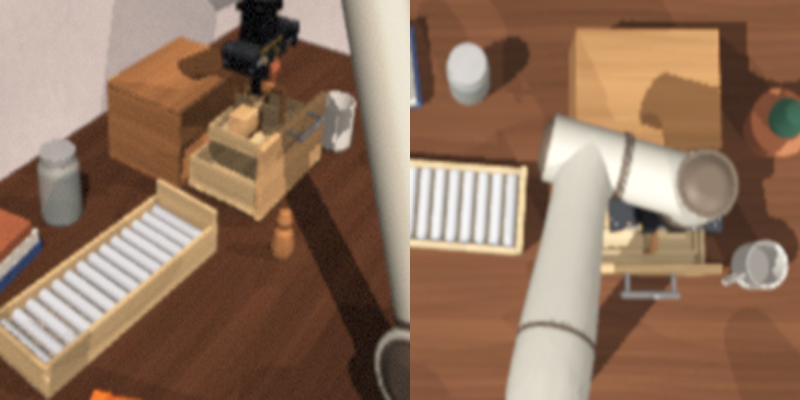

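The tray hangs level over the drawer with both vehicles aboard. I'll lower it, release it, then shut the drawer.

Run:
```python
from h import *
x,y=.549,-.300
move_l([x,y,.10],feed=.08); st("low")
h=move_l([x,y,.078],feed=.02,contact_N=4); st("down",h)
command_gripper(.035); st("open"); move_l([x,y,.22],feed=.1); st("up")
reach([.40,0.0,.32],best([.40,0,.32],TY))
for n in("side","top"):
    c=camera(n); cv2.imwrite(f"pics/{n}9.png",c["pixels"]); print(n,"bar",rect(c,np.array([x,y]),.07,.092,.125))
    p,_=cloud(c); k=(np.hypot(p[:,0]-x,p[:,1]-y)<.066)&(p[:,2]>.1)&(p[:,2]<.125); print(np.percentile(p[k][:,2],[5,50,95]))
a=cv2.imread("pics/side9.png")[110:290,230:450]; b=cv2.imread("pics/top9.png")[150:270,340:480]
cv2.imwrite("pics/9.png",np.hstack([cv2.resize(a,(390,400),interpolation=2),cv2.resize(b,(410,400),interpolation=2)]))
```

```text
low t60.7 tcp [ 0.5496 -0.3002  0.1008] w0.0112 gf55.0 F [-0.7  0.  -6.5]
down True t61.4 tcp [ 0.5491 -0.3     0.0871] w0.0111 gf55.0 F [0.9 0.9 5.2]
open t62.1 tcp [ 0.5467 -0.2991  0.0843] w0.0348 gf0.0 F [0.8 1.5 0.4]
up t63.6 tcp [ 0.5486 -0.2998  0.2191] w0.0355 gf0.0 F [-0.2  0.1 -0.3]
side bar (array([ 5.58357483e-01, -2.98647217e-01,  2.15457181e-02,  1.00229034e+02,
        2.01657238e+01]), 99)
[0.10067316 0.10870034 0.11338377]
top bar (array([ 5.52098694e-01, -3.00347076e-01,  1.98299890e-02,  1.20414780e+02,
        1.34798260e+01]), 135)
[0.10333863 0.11169132 0.11724544]
```

View pics/9.png

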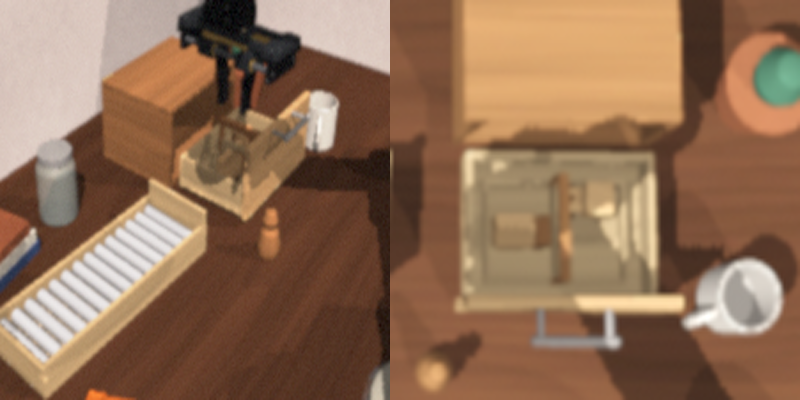

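The tray lies flat, with its bar top at 0.112 m and both vehicles upright in it. Now I'll shut the drawer by its handle.

Run:
```python
from h import *
x,y=.4220,-.300; cy=np.radians(.6); d=np.array([np.cos(cy),np.sin(cy)*0])
command_gripper(.028,30)
go([x,y,.24],np.pi/2+cy)
h=move_l([x,y,.134],feed=.06,contact_N=5); st("at handle",h)
if h: raise SystemExit
command_gripper(0,30); s=st("pinched"); p0=s["eef_pos"]
if s["gripper_width"]<.006: raise SystemExit
h=move_l([p0[0]+.165,y,.134],feed=.06,contact_N=15); st("pushed",h)
h=move_l([p0[0]+.21,y,.134],feed=.025,contact_N=18); s=st("shut",h)
command_gripper(.028); s=st("rel")["eef_pos"]
move_l([s[0],s[1],.26],feed=.12)
reach([.45,-.05,.30],best([.45,-.05,.30],TY)); st()
for n in("side","top"):
    c=camera(n); cv2.imwrite(f"pics/{n}10.png",c["pixels"]); p,_=cloud(c)
    k=(p[:,0]>.57)&(p[:,0]<.625)&(abs(p[:,1]+.305)<.075)&(p[:,2]>.142)&(p[:,2]<.162); print(n,"handle",p[k].mean(0),k.sum())
a=cv2.imread("pics/side10.png")[110:290,230:450]; b=cv2.imread("pics/top10.png")[120:300,280:480]
cv2.imwrite("pics/10.png",np.hstack([cv2.resize(a,(410,400),interpolation=2),cv2.resize(b,(390,400),interpolation=2)]))
```

```text
at handle False t69.3 tcp [ 0.4222 -0.3001  0.1343] w0.0278 gf0.0 F [-0.3  0.3  0.1]
pinched t69.8 tcp [ 0.4219 -0.3     0.1341] w0.0098 gf30.0 F [-0.5 -0.4  1.3]
pushed False t72.7 tcp [ 0.5868 -0.3001  0.1341] w0.0099 gf30.0 F [-1.1 -1.   3.3]
shut True t73.8 tcp [ 0.6107 -0.3001  0.1341] w0.0103 gf30.0 F [-0.8  0.5  4.2]
rel t74.5 tcp [ 0.6101 -0.3009  0.1344] w0.0280 gf0.0 F [-0.6 -1.1  0.4]
t76.8 tcp [ 0.4507 -0.0503  0.2999] w0.0280 gf0.0 F [-0.2 -0.5  0. ]
side handle [ 0.60848418 -0.27804727  0.15185866] 38
top handle [ 0.61406202 -0.30146978  0.15524973] 97
```

View pics/10.png

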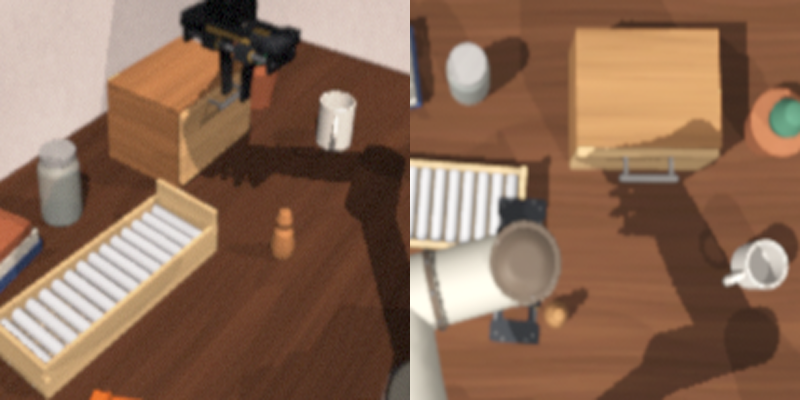

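The drawer has travelled the full 0.19 m to a hard stop, and the handle is against the chest. The jar, doll and mug stand where they were, so I'm handing in.

```bash
python3 -c "
from cell import *
print(close_job())"
```

```text
the job is handed in; nothing more can be done
None
```

The job is handed in: the lorry and tractor, the only wooden vehicles I found, were loaded in the tray, rolled to the end stop and set flat in the drawer, which is pushed fully shut; no verdict came back.

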